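# Find the full tin of vase pebbles

### The arm

A 6-joint arm with a two-finger parallel gripper is mounted at the origin on the work surface. World frame = base frame: x ahead of the robot, y to its left, z up, the work surface at z = 0. Lengths are in m, angles in degrees, forces in N, time in s.
With the tool pointing down it reaches from about 0.35 to 0.875 m from the base axis. Payload 4.2 kg.
Tool frame: the origin (TCP) lies at the very end of the fingers, on their centre line; the grasp point (between the pads) lies 19 mm behind it; y points along the fingers, z is the direction in which the jaws open and shut, and the axes are right-handed (so a half turn about y gives the same grasp; the last joint's range is limited). The gripper opens to 87 mm and grips with 3 to 60 N. Pads are 19 mm wide; open, the fingers measure 117 mm over their backs; the gripper's body (75 mm by 190 mm) begins 51 mm behind the grasp point.
Start: joints at [81.108, 22.042, 0.453, 0, -68.411, -14.817], TCP at [0.251, 0.572, 0.223] pointing down, gripper open.
Joint ranges: [-179.83, 179.83], [-69.29, 118.12], [-61.27, 80.66], [-181.25, 117.63], [-171.15, -9.14], [-177.46, 177.46]. Speed limits (degrees/s): [159.86, 159.86, 180, 180, 180, 180].

### API

Orientations are given as a 3x3 rotation matrix whose columns are the frame's x, y, z axes.
In Python, from station import r, eyes gives the robot as it stands.
- The arm moves only by the tool play_rows, never from a script. Its argument "deltas" is one flat list of numbers, 5 for each row, row after row: the closure in counts, from 0 (fully open) to 255 (shut), then the shift along the tool's x, y, z in mm, then the turn about the tool's y in rad. In form: [claw, tx, ty, tz, roll, claw, tx, ty, tz, roll, ...]. A call has exactly 10 rows; each row shifts and turns the commanded pose from where the row before left it, along the tool's axes as they then stand; what a row does not reach is not made up. A row lasts 1/10 s, in which the tool goes at most 50 mm and 8.59 degrees, less where a joint would pass 70% of its speed; a pose out of reach is approached as far as the arm can. A call is refused whole if a number of a shift passes 50 or a number of a turn 0.15, either way. A call with a gripper value outside its range is refused whole. The fingers move at their own pace and stop on an object; the grip force is fixed at half the most. Time passes only in rows, so rows that do not move let the fingers close, or fill a call up. It gives the time, the measured TCP pose, the force and the opening at its end, in the units of the state.
- r.sense(): the state, without advancing time (a new reading comes with each control period).
- eyes.capture(name): name is "scene" or "top" or "wrist"; returns a dict with "img" (420x560x3 uint8, blue, green, red), "vfov" (degrees; the focal length in pixels is half the picture's height over the tangent of half this angle, whatever the lens; pixels are square), "cx", "cy" (the principal point, pixels), "R" (3x3) and "t" (3): a world point X has camera coordinates R X + t; the wrist camera has in their place "tool_from_camera" (4x4, takes a point from camera to tool coordinates, whose origin is the TCP and whose axes are the tool frame's). Camera axes: x right, y down, z forward; pixel columns grow to the right and rows downward; lengths in m; the calibration is good to about 2 mm. A picture is of the moment at which its call begins: read the wrist's pose just before it. There is no depth.
- r.finish_job(): hands the job in, once; it reports no verdict.
The state is a dict: "time_s": time; "joints": joint angles; "joint_velocities": joint speeds; "effort": joint torques, N m; "tcp_pos": TCP position; "ee_rot": TCP orientation; "wrist_force": force on the tool from outside, world axes, zero at the start; "moment": the same for the moment, N m; "gripper_width": opening from 0.0 (shut) to 1.0 (fully open).
Only numpy, scipy, OpenCV 4.12 (cv2) and the standard library are available. Lean on these libraries where they do the work, as an engineer would, in place of code of your own. Each camera call takes 0.05 s, during which the arm holds its last target.

### The job

Put the branch offcut that lies in the white refill tray into the green waste bin, so that the tray is clear before any tin stands in it. Then lift the three identical closed tins of glass pebbles to find by feel the heaviest, the full one; stand the two lighter ones upright in the tray for refilling, keeping every tin upright and never dropping one. Finish while still holding the heaviest tin upright in the gripper, about 15 cm above the worktop and touching nothing else, ready to be taken from you, and leave the two vases and the ribbon spool alone.

Things in the scene. Friction and masses are not known exactly. Their poses are not given: they have to be found in the camera images.
- tin_a: One of three tins that look exactly alike: blue cylinder, 64 mm across, 80 mm tall, closed with a brass-coloured slip lid (the top 16 mm). It stands upright on the worktop at the start, its origin is the centre of its underside, z up its axis. The pebbles inside can shift a millimetre or two. The tins weigh between 0.15 and 0.6 kg in all, and the heaviest is at least 0.12 kg heavier than either of the others; the names say nothing about the weights.
- tin_b: One of three tins that look exactly alike: blue cylinder, 64 mm across, 80 mm tall, closed with a brass-coloured slip lid (the top 16 mm). It stands upright on the worktop at the start, its origin is the centre of its underside, z up its axis. The pebbles inside can shift a millimetre or two. The tins weigh between 0.15 and 0.6 kg in all, and the heaviest is at least 0.12 kg heavier than either of the others; the names say nothing about the weights.
- tin_c: One of three tins that look exactly alike: blue cylinder, 64 mm across, 80 mm tall, closed with a brass-coloured slip lid (the top 16 mm). It stands upright on the worktop at the start, its origin is the centre of its underside, z up its axis. The pebbles inside can shift a millimetre or two. The tins weigh between 0.15 and 0.6 kg in all, and the heaviest is at least 0.12 kg heavier than either of the others; the names say nothing about the weights.
- tray: Shallow white plastic refill tray, fixed on the worktop: 310 mm (its x) by 200 mm (its y) outside, walls 4 mm thick and 12 mm high (rolled rim up to 16 mm), floor 4 mm thick; all three tins fit side by side along its x. Origin: centre of its underside, on the worktop. It may be on the robot's left or right.
- bin: Green plastic waste bin, open at the top, fixed on the worktop: 200 mm (its x) by 170 mm (its y) outside, 110 mm high, walls and floor 4 mm. Origin: centre of its underside, on the worktop. It is on the other side from the tray.
- offcut: Brown branch offcut lying in the tray: a round stem 28 mm thick and 70 mm long along its x, with a stub of side shoot 11 mm thick across it near its +x end (26 mm from the middle, reaching 28 mm to either side, lying at floor height) that keeps it from rolling; 35 g. Origin: under the middle of the stem, on the tray floor; grip across its y.
- cube_vase: Bystander: square clear glass vase, 85 mm in each direction, standing beyond the tins. Origin: centre of its underside.
- bowl_vase: Bystander: round clear glass bowl vase, 90 mm across the rim, 75 mm tall, standing beyond the tins. Origin: centre of its underside.
- ribbon_spool: Bystander: spool of red ribbon lying flat, 68 mm across, 32 mm tall, beyond the tins. Origin: centre of its underside.
There are look-alikes about, which are no part of the job. Of the things that look like the offcut, the smallest one is meant.

How it is judged (in metres and radians):
On the way:
1. the branch offcut is in the waste bin, let go, while no tin touches the tray yet (z of offcut in the frame of bin below 0.085 m and x of offcut in the frame of bin between -0.1 and 0.1 m and y of offcut in the frame of bin between -0.085 and 0.085 m and contact force between offcut and the fingers below 0.1 N and contact force between each of tin_a, tin_b, tin_c and tray below 0.1 N), for 0.2 s.
At the end, for the whole second after the job is handed in: Offcut in the bin. Two lighter tins stand on the tray floor (tilt under 0.08 rad), released, at rest, each pressing with 1 to 4.25 N (the heaviest weighs 4.8 N or more). The heaviest is gripped, tilt under 0.25 rad, underside over 100 mm above the worktop, still, touching nothing else (z of offcut in the frame of bin below 0.085 m and x of offcut in the frame of bin between -0.1 and 0.1 m and y of offcut in the frame of bin between -0.085 and 0.085 m and contact force between offcut and the fingers below 0.1 N and ((height (world z) of tin_a above 0.1 m and angle between tin_a's own z axis and vertical below 0.25 rad and linear speed of tin_a below 0.05 m/s and contact force between tin_a and the fingers above 2 N and contact force between tin_a and tin_b below 0.2 N and contact force between tin_a and tin_c below 0.2 N and contact force between tin_a and tray below 0.2 N and contact force between tin_a and bin below 0.2 N and contact force between tin_a and cube_vase below 0.2 N and contact force between tin_a and bowl_vase below 0.2 N and contact force between tin_a and ribbon_spool below 0.2 N and contact force between tin_b and tray between 1 and 4.25 N and z of each of tin_b, tin_c in the frame of tray below 0.012 m and angle between each of tin_b, tin_c's own z axis and vertical below 0.08 rad and linear speed of each of tin_b, tin_c below 0.03 m/s and contact force between each of tin_b, tin_c and the fingers below 0.1 N and contact force between tin_c and tray between 1 and 4.25 N) or (height (world z) of tin_b above 0.1 m and angle between tin_b's own z axis and vertical below 0.25 rad and linear speed of tin_b below 0.05 m/s and contact force between tin_b and the fingers above 2 N and contact force between tin_b and tin_a below 0.2 N and contact force between tin_b and tin_c below 0.2 N and contact force between tin_b and tray below 0.2 N and contact force between tin_b and bin below 0.2 N and contact force between tin_b and cube_vase below 0.2 N and contact force between tin_b and bowl_vase below 0.2 N and contact force between tin_b and ribbon_spool below 0.2 N and contact force between tin_a and tray between 1 and 4.25 N and z of each of tin_a, tin_c in the frame of tray below 0.012 m and angle between each of tin_a, tin_c's own z axis and vertical below 0.08 rad and linear speed of each of tin_a, tin_c below 0.03 m/s and contact force between each of tin_a, tin_c and the fingers below 0.1 N and contact force between tin_c and tray between 1 and 4.25 N) or (height (world z) of tin_c above 0.1 m and angle between tin_c's own z axis and vertical below 0.25 rad and linear speed of tin_c below 0.05 m/s and contact force between tin_c and the fingers above 2 N and contact force between tin_c and tin_a below 0.2 N and contact force between tin_c and tin_b below 0.2 N and contact force between tin_c and tray below 0.2 N and contact force between tin_c and bin below 0.2 N and contact force between tin_c and cube_vase below 0.2 N and contact force between tin_c and bowl_vase below 0.2 N and contact force between tin_c and ribbon_spool below 0.2 N and contact force between tin_a and tray between 1 and 4.25 N and z of each of tin_a, tin_b in the frame of tray below 0.012 m and angle between each of tin_a, tin_b's own z axis and vertical below 0.08 rad and linear speed of each of tin_a, tin_b below 0.03 m/s and contact force between each of tin_a, tin_b and the fingers below 0.1 N and contact force between tin_b and tray between 1 and 4.25 N))); the arm keeps its last pose, push and grip.
It fails at once if a tin is tipped by more than 0.5 rad (angle between any of tin_a, tin_b, tin_c's own z axis and vertical above 0.5 rad).
It fails at once if a tin is dropped (moves faster than 0.6 m/s with no finger on it) ((linear speed of tin_a above 0.6 m/s and contact force between tin_a and the fingers below 0.05 N) or (linear speed of tin_b above 0.6 m/s and contact force between tin_b and the fingers below 0.05 N) or (linear speed of tin_c above 0.6 m/s and contact force between tin_c and the fingers below 0.05 N)).
It fails at once if a vase or the ribbon spool is moved by more than 20 mm or tipped (distance of any of cube_vase, bowl_vase, ribbon_spool from where it was at the start of the episode above 0.02 m or angle between any of cube_vase, bowl_vase, ribbon_spool's own z axis and vertical above 0.3 rad).
It also fails if it takes over 72 s, if anything falls off the work surface, if the arm or the gripper's body presses on something with over 40 N, if the wrist force passes 120 N, or if a joint passes its speed limit or range.

## Working session

There is one attempt and no reset: what is moved stays moved. The work goes in short steps, Python scripts to look and compute and a tool call to move; the robot and the scene stay as the last step left them, time stands still between calls to the robot, and variables do not carry over. Pictures are saved under pics/ and viewed, and the job is handed in when it is done.

Besides the shell and the picture viewer there is one more tool, called after "Request:" by a JSON object that holds its "op" and its "data". play_rows: Moves the arm, as the interface text tells. Its arguments: {"type":"object","properties":{"deltas":{"type":"array","items":{"type":"number"}}},"required":["deltas"]}

```bash
ls; mkdir -p pics
python3 - <<'E'
from station import r, eyes
import cv2,numpy as np,json
s=r.sense(); print(s)
for n in ["scene","top","wrist"]:
    c=eyes.capture(n); cv2.imwrite(f"pics/{n}0.png",c["img"])
    print(n,{k:(np.round(np.array(v),4).tolist()) for k,v in c.items() if k!="img"})
E
```

```text
pics
{'time_s': 0.0, 'joints': array([ 8.11081321e+01,  2.20912806e+01,  3.79837351e-01, -2.73711956e-02,
       -6.84116773e+01, -1.48133469e+01]), 'joint_velocities': array([-0.00545269,  0.12940761, -0.05018656,  0.0098249 , -0.04798739,
        0.03677945]), 'effort': array([-8.06036496e-04, -3.90667248e+01,  1.87400669e+01,  4.21980143e+00,
        1.09922592e-02, -1.93277233e-04]), 'tcp_pos': array([0.25104965, 0.5717057 , 0.22145872]), 'ee_rot': array([[-9.15555181e-01, -7.71010978e-04, -4.02191640e-01],
       [ 4.02192361e-01, -2.05433263e-03, -9.15552885e-01],
       [-1.20334084e-04, -9.99997593e-01,  2.19094961e-03]]), 'wrist_force': array([-0.59130101, -0.12941587, -0.10407978]), 'moment': array([0.04110257, 0.04366803, 0.04424179]), 'gripper_width': 1.0002394972988944}
scene {'vfov': 44.6873, 'cx': 277.7453, 'cy': 216.5205, 'R': [[0.1459, 0.9893, 0.0035], [0.8121, -0.1177, -0.5715], [-0.565, 0.0862, -0.8206]], 't': [0.0153, -0.3837, 1.5456]}
top {'vfov': 46.9214, 'cx': 269.0589, 'cy': 212.3868, 'R': [[0.01, -0.9999, -0.0037], [-0.9952, -0.0095, -0.097], [0.0969, 0.0047, -0.9953]], 't': [-0.0921, 0.4886, 1.4059]}
wrist {'vfov': 68.2441, 'cx': 282.4802, 'cy': 212.4269, 'tool_from_camera': [[0.0007, 0.9647, 0.2632, -0.0724], [0.0003, -0.2632, 0.9647, -0.1608], [1.0, -0.0006, -0.0005, -0.0017], [0.0, 0.0, 0.0, 1.0]]}
```

View pics/scene0.png

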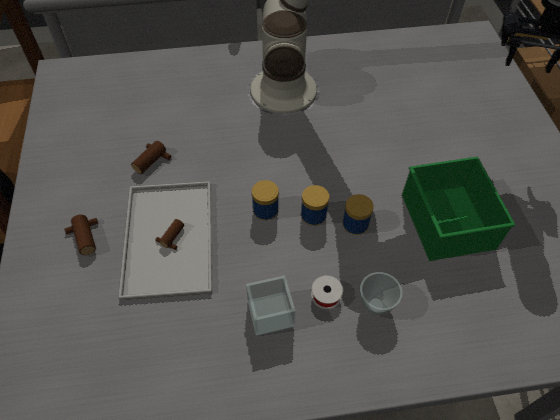

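View pics/top0.png

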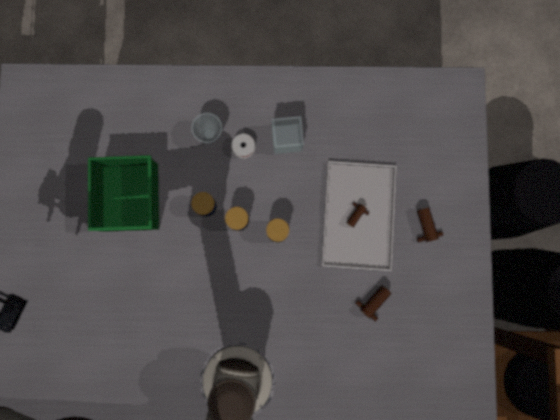

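View pics/wrist0.png

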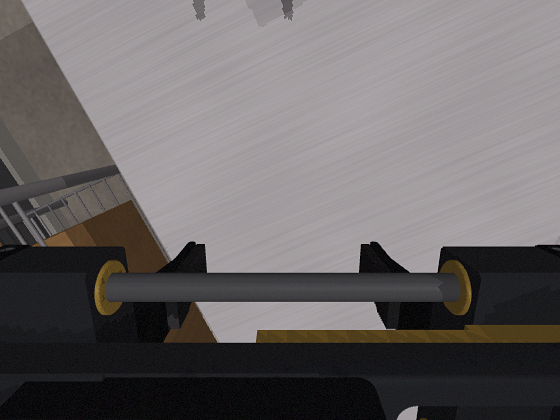

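The top view shows the bin on the left at about (123,193) and tins at about (203,203), (236,218) and (277,230). The tray is at about (359,214) with the small offcut at (357,214). The two bigger look-alikes lie outside the tray, at (428,225) and (375,300).

```bash
cat > h.py <<'E'
import numpy as np,cv2
from station import r,eyes
def ray(c,u,v):
    f=c["img"].shape[0]/2/np.tan(np.radians(c["vfov"])/2)
    d=np.array([(u-c["cx"])/f,(v-c["cy"])/f,1.0])
    R=np.array(c["R"]);t=np.array(c["t"])
    return -R.T@t, R.T@d
def wcam(c,s):
    """give wrist capture R,t"""
    M=np.array(c["tool_from_camera"]);Rt=np.array(s["ee_rot"]);
    Rc=Rt@M[:3,:3];o=Rt@M[:3,3]+np.array(s["tcp_pos"])
    c["R"]=Rc.T;c["t"]=-Rc.T@o;return c
def onz(c,u,v,z):
    o,d=ray(c,u,v);return o+d*(z-o[2])/d[2]
def px(c,X):
    f=c["img"].shape[0]/2/np.tan(np.radians(c["vfov"])/2)
    p=np.array(c["R"])@np.array(X)+np.array(c["t"]);return p[:2]/p[2]*f+[c["cx"],c["cy"]]
E
python3 - <<'E'
from h import *
def blobs(m,mn=40):
    n,l,st,ce=cv2.connectedComponentsWithStats(m.astype(np.uint8),connectivity=8)
    return [(i,st[i][4],ce[i],st[i][:4]) for i in range(1,n) if st[i][4]>mn],l
for n in ["top","scene"]:
    c=eyes.capture(n);img=c["img"];hsv=cv2.cvtColor(img,cv2.COLOR_BGR2HSV);H,S,V=[hsv[...,i].astype(int) for i in range(3)]
    print(n)
    lid=(H>14)&(H<30)&(S>120)&(V>50)
    for i,a,ce,b in blobs(lid)[0]: print(" lid",a,ce.round(1),b,onz(c,*ce,0.08 ).round(4))
    br=((H<14)|(H>172))&(S>100)&(V<200)
    bl,l=blobs(br)
    for i,a,ce,b in bl:
        pts=np.argwhere(l==i)[:,::-1].astype(float)
        W=np.array([onz(c,u,v,0.018)[:2] for u,v in pts]); m=W.mean(0);w,vv=np.linalg.eigh(np.cov(W.T))
        print(" br",a,ce.round(1),b,m.round(4),"axis",np.degrees(np.arctan2(vv[1,1],vv[0,1])).round(1),np.sqrt(w).round(4))
    g=(H>45)&(H<80)&(S>120)&(V>30)
    for i,a,ce,b in blobs(g,500)[0]: print(" bin",a,ce.round(1),b)
c=eyes.capture("top")
for u,v in [(328,159),(397,162),(391,270),(322,266)]: print("tray",onz(c,u,v,0.016).round(3))
for u,v in [(89,156),(153,156),(153,230),(90,231)]: print("bin",onz(c,u,v,0.11).round(3))
for nm,u,v,z in [("bowl",207,127,.075),("spool",243,146,.032),("cube",287,133,.085)]: print(nm,onz(c,u,v,z).round(3))
im=cv2.resize(c["img"][140:330,300:460],None,fx=5/1.6,fy=5/1.6,interpolation=cv2.INTER_CUBIC);cv2.imwrite("pics/topcrop.png",cv2.convertScaleAbs(im,alpha=1.6))
E
```

```text
top
 lid 383 [202.6 203.2] [192 193  22  22] [0.5084 0.1018 0.08  ]
 lid 399 [236.4 217.9] [225 207  23  23] [0.4675 0.0049 0.08  ]
 lid 380 [277.3 229.5] [267 219  22  22] [ 0.4356 -0.1112  0.08  ]
 br 168 [356.5 214.1] [348 204  19  22] [ 0.4875 -0.3463] axis 145.5 [0.0074 0.0195]
 br 403 [427.5 225.6] [418 208  24  33] [ 0.4554 -0.5558] axis -165.7 [0.0129 0.0278]
 br 404 [374.3 302.2] [357 287  33  33] [ 0.2302 -0.3963] axis 136.6 [0.0127 0.028 ]
 br 2135 [527.3 367.4] [495 328  65  92] [ 0.0505 -0.8329] axis 166.3 [0.0613 0.0795]
 bin 4878 [122.6 193.2] [ 88 156  71  75]
scene
 lid 92 [538.4   5.1] [531   0  14  14] [-0.1928  0.8709  0.08  ]
 lid 1037 [542.3  70.5] [517  46  43  63] [0.1159 0.7409 0.08  ]
 lid 50 [11.2 83. ] [ 2 80 18  9] [-0.0457 -0.7682  0.08  ]
 lid 1226 [ 12.3 123.6] [ 0 84 34 89] [ 0.1191 -0.7415  0.08  ]
 lid 525 [264.7 192.2] [252 180  27  25] [ 0.4408 -0.1124  0.08  ]
 lid 539 [315.1 197.1] [302 185  27  25] [0.4727 0.0043 0.08  ]
 lid 550 [358.8 206.7] [345 195  28  25] [0.5151 0.1003 0.08  ]
 br 804 [22.3 31.5] [ 0  0 44 73] [-0.3826 -0.8077] axis -158.8 [0.0145 0.1154]
 br 455 [150.8 154.6] [132 141  39  28] [ 0.2236 -0.3927] axis 133.3 [0.0169 0.0273]
 br 209 [  3.7 213.7] [  0 198  11  37] [ 0.3673 -0.7519] axis -171.7 [0.006  0.0298]
 br 585 [ 81.9 230.7] [ 65 215  33  38] [ 0.4461 -0.5582] axis -163.7 [0.015  0.0276]
 br 286 [171.1 233.3] [156 219  28  30] [ 0.4844 -0.3457] axis 151.8 [0.0109 0.022 ]
 br 70 [324.5 303.5] [314 298  24   9] [ 0.718  -0.0175] axis 71.0 [0.0042 0.0138]
 bin 8167 [455.5 208.1] [402 157 113 104]
tray [ 0.653 -0.263  0.016]
tray [ 0.646 -0.469  0.016]
tray [ 0.324 -0.447  0.016]
tray [ 0.334 -0.244  0.016]
bin [0.635 0.42  0.11 ]
bin [0.637 0.24  0.11 ]
bin [0.429 0.233 0.11 ]
bin [0.425 0.407 0.11 ]
bowl [0.731 0.095 0.075]
spool [ 0.686 -0.008  0.032]
cube [ 0.713 -0.137  0.085]
```

View pics/topcrop.png

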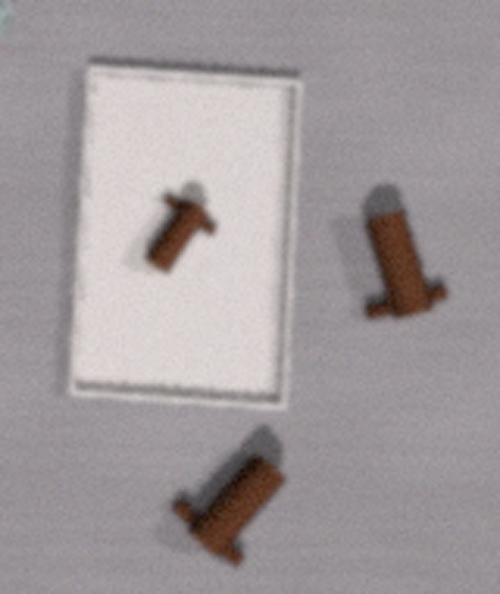

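Request:
{"op": "play_rows", "data": {"deltas": [0, -34, 0, 34, 0, 0, -34, 0, 34, 0, 0, -34, 0, 34, 0, 0, -34, 0, 34, 0, 0, -34, 0, 34, 0, 0, -34, 0, 34, 0, 0, -34, 0, 34, 0, 0, -34, 0, 34, 0, 0, -34, 0, 34, 0, 0, -34, 0, 34, 0]}}

```text
time_s: 1.3
tcp_pos: [0.4262, 0.1224, 0.223]
ee_rot: [[-0.916, 0.001, -0.402], [0.402, 0.001, -0.916], [-0.001, -1.0, -0.001]]
wrist_force: [1.7, 0.3, -0.2]
gripper_width: 0.999
```

Request:
{"op": "play_rows", "data": {"deltas": [0, -25, 0, 41, 0, 0, -25, 0, 41, 0, 0, -25, 0, 41, 0, 0, -25, 0, 41, 0, 0, -25, 0, 41, 0, 0, -25, 0, 41, 0, 0, -25, 0, 41, 0, 0, -25, 0, 41, 0, 0, -25, 0, 41, 0, 0, -25, 0, 41, 0]}}

```text
time_s: 2.3
tcp_pos: [0.4898, -0.3538, 0.2226]
ee_rot: [[-0.916, 0.0, -0.402], [0.402, -0.0, -0.916], [-0.0, -1.0, -0.0]]
wrist_force: [1.0, -0.2, 0.4]
gripper_width: 0.998
```

Run:
```python
from h import *
s=r.sense(); c=wcam(eyes.capture("wrist"),s); print(s["time_s"],s["tcp_pos"],s["ee_rot"].round(3).tolist(),s["joints"].round(1))
cv2.imwrite("pics/w1.png",c["img"])
```

```text
2.3 [ 0.48981113 -0.35378977  0.22260437] [[-0.916, 0.0, -0.402], [0.402, -0.0, -0.916], [-0.0, -1.0, -0.0]] [-20.5  20.   -2.6  -0.  -67.4  86.8]
```

View pics/w1.png

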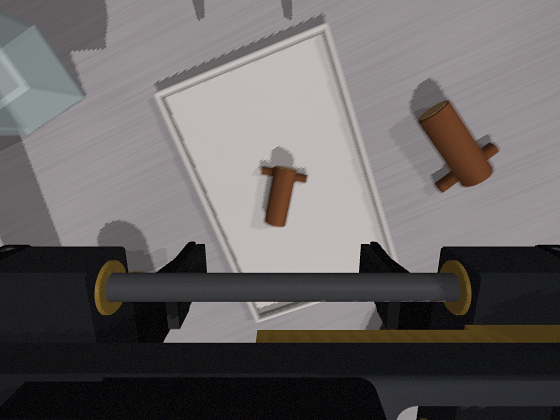

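The wrist picture shows the offcut in the tray, with the stem running from the tail at about (276,224) to the head at about (285,168). The side shoot crosses it at about (284,174).

Run:
```python
from h import *
s=r.sense(); c=wcam(eyes.capture("wrist"),s)
hsv=cv2.cvtColor(c["img"],cv2.COLOR_BGR2HSV)
m=((hsv[...,0]<14)|(hsv[...,0]>172))&(hsv[...,1]>100);m[:150]=0;m[240:]=0;m[:,:240]=0;m[:,330:]=0
m=m.astype(np.uint8)
pts=np.argwhere(m)[:,::-1].astype(float)
W=np.array([onz(c,u,v,0.018)[:2] for u,v in pts])
print(len(W),pts.min(0),pts.max(0))
# iterate: stem axis via stem-only pixels (rows>185)
st=W[pts[:,1]>186]
w,v=np.linalg.eigh(np.cov(st.T)); print("pca",np.degrees(np.arctan2(v[1,1],v[0,1])))
# model fit by IoU: silhouette of stem + shoot
from scipy.optimize import minimize
def render(p):
    x,y,a=p;im=np.zeros(m.shape,np.uint8);ca,sa=np.cos(a),np.sin(a)
    def cyl(ax,c0,L,rad,z):
        P=[]
        for e in (-L/2,L/2):
            for t in np.linspace(0,2*np.pi,24,endpoint=False):
                q=[c0+e,rad*np.cos(t)] if ax==0 else [c0+rad*np.cos(t),e]
                P.append(px(c,[x+ca*q[0]-sa*q[1],y+sa*q[0]+ca*q[1],z+rad*np.sin(t)]))
        cv2.fillConvexPoly(im,cv2.convexHull((np.array(P)*16).round().astype(np.int32)),1,shift=4)
    cyl(0,0,.07,.014,.018);cyl(1,.026,.056,.0055,.0095);return im
def cost(p):
    i=render(p);return 1-(i&m).sum()/(i|m).sum()
best=min((minimize(cost,[.487,-.346,np.radians(a)],method="Nelder-Mead",options=dict(initial_simplex=[[.487,-.346,np.radians(a)],[.497,-.346,np.radians(a)],[.487,-.336,np.radians(a)],[.487,-.346,np.radians(a+10)]])) for a in (-20,-30,-40)),key=lambda o:o.fun)
print(best.x[:2],np.degrees(best.x[2]),best.fun)
x,y,a=best.x
g=np.array([x,y])+np.array([np.cos(a),np.sin(a)])*-.004
d=np.array([*g,0.010])-s["tcp_pos"]; print("target",g,"tool delta",(s["ee_rot"].T@d*1000).round(1),"jaw now",np.degrees(np.arctan2(s["ee_rot"][1,2],s["ee_rot"][0,2])))
```

```text
1464 [255. 170.] [300. 230.]
pca 143.69889797244596
[ 0.48528239 -0.34410901] -36.647492562403514 0.1448598130841121
target [ 0.4820731  -0.34172145] tool delta [ 15.4 211.6 -13.7] jaw now -113.97077772479254
```

Run:
```python
from h import *
s=r.sense(); c=wcam(eyes.capture("wrist"),s)
print(s["time_s"],s["tcp_pos"],s["joint_velocities"].round(2))
x,y,a=.48528,-.34411,np.radians(-36.65)
im=c["img"].copy()
for q in [(-.035,0),(.035,0),(.026,-.028),(.026,.028),(0,0)]:
    p=px(c,[x+np.cos(a)*q[0]-np.sin(a)*q[1],y+np.sin(a)*q[0]+np.cos(a)*q[1],.018 if q[1]==0 else .0095]); cv2.circle(im,tuple(int(v) for v in p.round()),2,(0,255,0),-1)
cv2.imwrite("pics/w2.png",cv2.resize(im[130:260,200:360],None,fx=4,fy=4))
g=np.array([x,y])+np.array([np.cos(a),np.sin(a)])*-.004
print((s["ee_rot"].T@(np.array([*g,0.010])-s["tcp_pos"])*1000).round(1))
```

```text
2.4 [ 0.48981802 -0.35646873  0.22114442] [ 3.93 -3.   -4.19 -2.07 -0.7  -2.53]
[ 12.9 211.1 -10.5]
```

View pics/w2.png

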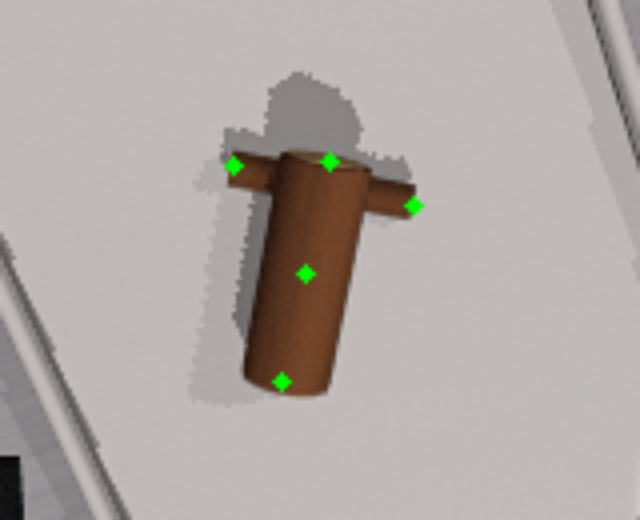

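Request:
{"op": "play_rows", "data": {"deltas": [0, 6.5, 20, -5, 0, 0, 6.5, 20, -5.5, 0, 0, 0, 35, 0, 0.11, 0, 0, 35, 0, 0.11, 0, 0, 35, 0, 0, 0, 0, 35, 0, 0, 0, 0, 20, 0, 0, 0, 0, 11, 0, 0, 0, 0, 0, 0, 0, 255, 0, 0, 0, 0]}}

```text
time_s: 3.45
tcp_pos: [0.4832, -0.3368, 0.0127]
ee_rot: [[-0.806, 0.002, -0.591], [0.591, -0.001, -0.806], [-0.002, -1.0, -0.0]]
wrist_force: [-0.4, -0.4, 0.2]
gripper_width: 0.965
```

Request:
{"op": "play_rows", "data": {"deltas": [255, 0, 0, 0, 0, 255, 0, 0, 0, 0, 255, 0, 0, 0, 0, 255, 0, 0, 0, 0, 255, 0, 0, 0, 0, 255, 0, 0, 0, 0, 255, 0, -10, 0, 0, 255, 0, -30, 0, 0, 255, 0, -40, 0, 0, 255, 0, -40, 0, 0]}}

```text
time_s: 4.45
tcp_pos: [0.4819, -0.3368, 0.1333]
ee_rot: [[-0.806, -0.001, -0.592], [0.592, 0.0, -0.806], [0.001, -1.0, 0.0]]
wrist_force: [-0.3, -0.3, -0.2]
gripper_width: 0.08
```

Run:
```python
from h import *
s=r.sense(); c=wcam(eyes.capture("wrist"),s)
print(s["time_s"],s["tcp_pos"],s["gripper_width"],s["ee_rot"].round(3).tolist())
cv2.imwrite("pics/w3.png",c["img"])
b=np.array([.5315,.325,.22])
print((s["ee_rot"].T@(b-s["tcp_pos"])*1000).round(1))
```

```text
4.45 [ 0.4819169  -0.33680917  0.1332699 ] 0.07962452790378254 [[-0.806, -0.001, -0.592], [0.592, 0.0, -0.806], [0.001, -1.0, 0.0]]
[ 351.9  -86.7 -562.7]
```

View pics/w3.png

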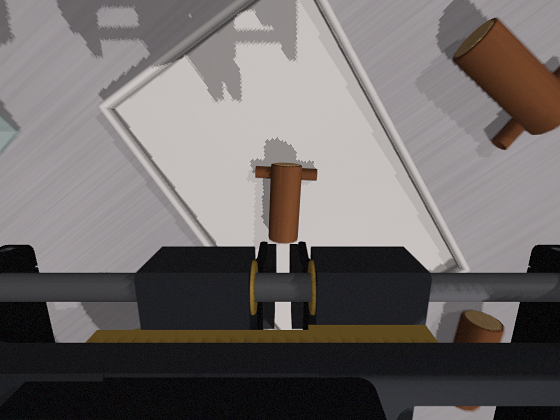

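The jaws rose empty and the offcut is still in the tray, at about (284,205). I probably lifted before the fingers had closed. I'll locate it again.

```bash
cat > fit.py <<'E'
from h import *
from scipy.optimize import minimize
def fit(c,g0):
    hsv=cv2.cvtColor(c["img"],cv2.COLOR_BGR2HSV)
    m0=(((hsv[...,0]<14)|(hsv[...,0]>172))&(hsv[...,1]>100)).astype(np.uint8)
    n,l,st,ce=cv2.connectedComponentsWithStats(m0)
    p0=px(c,[g0[0],g0[1],.018]); k=min([i for i in range(1,n) if st[i][4]>300],key=lambda i:np.hypot(*(ce[i]-p0)))
    m=(l==k).astype(np.uint8);print("blob",st[k],ce[k].round(1),"expected",p0.round(1))
    W=np.array([onz(c,u,v,0.018)[:2] for v,u in np.argwhere(m)]);m0=W.mean(0)
    def render(p):
        x,y,a=p;im=np.zeros(m.shape,np.uint8);ca,sa=np.cos(a),np.sin(a)
        def cyl(ax,c0,L,rad,z):
            P=[]
            for e in (-L/2,L/2):
                for t in np.linspace(0,2*np.pi,24,endpoint=False):
                    q=[c0+e,rad*np.cos(t)] if ax==0 else [c0+rad*np.cos(t),e]
                    P.append(px(c,[x+ca*q[0]-sa*q[1],y+sa*q[0]+ca*q[1],z+rad*np.sin(t)]))
            cv2.fillConvexPoly(im,cv2.convexHull((np.array(P)*16).round().astype(np.int32)),1,shift=4)
        cyl(0,0,.07,.014,.018);cyl(1,.026,.056,.0055,.0095);return im
    def cost(p):
        i=render(p);return 1-(i&m).sum()/(i|m).sum()
    def go(a):
        x0=np.array([*m0,np.radians(a)]);S=[x0]+[x0+d for d in np.diag([.01,.01,.2])]
        return minimize(cost,x0,method="Nelder-Mead",options=dict(initial_simplex=S))
    return min((go(a) for a in (g0[2]-10,g0[2],g0[2]+10)),key=lambda o:o.fun)
E
python3 - <<'E'
from fit import *
s=r.sense(); c=wcam(eyes.capture("wrist"),s)
print(s["tcp_pos"],s["gripper_width"],s["joint_velocities"].round(1))
b=fit(c,(.485,-.344,-36.6));print(b.x[:2],np.degrees(b.x[2]),b.fun)
x,y,a=b.x;g=[x-.003*np.cos(a),y-.003*np.sin(a)]
print((s["ee_rot"].T@(np.array([*g,0.010])-s["tcp_pos"])*1000).round(1),np.degrees(np.arctan2(s["ee_rot"][1,2],s["ee_rot"][0,2])))
print("tcp px",px(c,s["tcp_pos"]))
E
```

```text
[ 0.48603457 -0.33922072  0.14151545] 0.04787349892870468 [ 0.   0.9  0.2  0.9 10.1  0. ]
blob [ 257  170   59   76 2387] [285.  203.1] expected [289.4 206.5]
[ 0.48719568 -0.33961621] -38.58163868800478 0.1275584795321637
[  3.7 131.5  -0.3] -126.19168784113022
tcp px [285.84037245 260.73336874]
```

Request:
{"op": "play_rows", "data": {"deltas": [90, 2, 0, 0, 0.02, 90, 2, 0, 0, 0.02, 90, 0, 0, 0, 0, 90, 0, 10, 0, 0, 90, 0, 15, 0, 0, 90, 0, 25, 0, 0, 90, 0, 25, 0, 0, 90, 0, 25, 0, 0, 90, 0, 20, 0, 0, 90, 0, 8, 0, 0]}}

```text
time_s: 5.55
tcp_pos: [0.4771, -0.3337, 0.0041]
ee_rot: [[-0.783, -0.008, -0.623], [0.623, 0.002, -0.783], [0.007, -1.0, 0.003]]
wrist_force: [-14.8, 15.6, 61.4]
gripper_width: 0.644
```

Run:
```python
from fit import *
s=r.sense();print(s["tcp_pos"],s["gripper_width"],s["wrist_force"],s["time_s"])
c=wcam(eyes.capture("wrist"),s)
cv2.imwrite("pics/w4.png",c["img"])
```

```text
[ 0.4770683  -0.33369239  0.0041062 ] 0.644195279440449 [-14.815046    15.59971219  61.38055093] 5.55
```

View pics/w4.png

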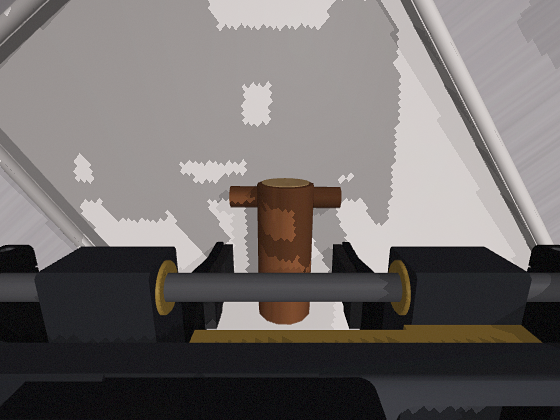

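The stem sits between the fingers, at about x=285 between the pads at 210 and 355. But the tips are pressing on the tray floor, because I planned from a reading taken before the arm settled. I'll raise 6 mm and close with more time.

Request:
{"op": "play_rows", "data": {"deltas": [90, 0, -6, 0, 0, 255, 0, 0, 0, 0, 255, 0, 0, 0, 0, 255, 0, 0, 0, 0, 255, 0, 0, 0, 0, 255, 0, 0, 0, 0, 255, 0, 0, 0, 0, 255, 0, 0, 0, 0, 255, 0, 0, 0, 0, 255, 0, 0, 0, 0]}}

```text
time_s: 6.6
tcp_pos: [0.479, -0.3344, 0.0095]
ee_rot: [[-0.781, 0.0, -0.624], [0.624, 0.0, -0.781], [0.0, -1.0, -0.0]]
wrist_force: [-0.2, -0.1, -0.8]
gripper_width: 0.308
```

Request:
{"op": "play_rows", "data": {"deltas": [255, 0, -10, 0, 0, 255, 0, -40, 0, 0, 255, 0, -45, 0, 0, 255, 0, -45, 0, 0, 255, 26.5, -10, -39, 0, 255, 26.5, -10, -39, 0, 255, 26.5, -10, -39, 0, 255, 26.5, 0, -39, 0, 255, 26.5, 0, -39, 0, 255, 26.5, 0, -39, 0]}}

```text
time_s: 7.6
tcp_pos: [0.5006, -0.0506, 0.1807]
ee_rot: [[-0.781, 0.002, -0.624], [0.624, 0.0, -0.781], [-0.001, -1.0, -0.001]]
wrist_force: [1.0, -0.1, -1.1]
gripper_width: 0.316
```

Run:
```python
from fit import *
s=r.sense();print(s["tcp_pos"],s["gripper_width"],s["wrist_force"],s["time_s"])
c=wcam(eyes.capture("wrist"),s)
cv2.imwrite("pics/w5.png",c["img"])
```

```text
[ 0.50061281 -0.0505637   0.18074943] 0.3160335387298392 [ 0.99969369 -0.11135742 -1.13873165] 7.6
```

View pics/w5.png

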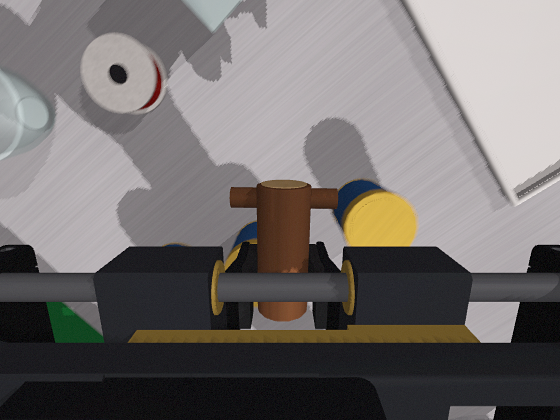

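The offcut is held between the pads. Carrying it on to the bin.

Request:
{"op": "play_rows", "data": {"deltas": [255, 26.5, 0, -39, 0, 255, 26.5, 0, -39, 0, 255, 26.5, 0, -39, 0, 255, 26.5, 0, -39, 0, 255, 26.5, 0, -39, 0, 255, 26.5, 0, -39, 0, 255, 26.5, 0, -39, 0, 255, 26.5, 0, -39, 0, 255, 0, 20, 0, 0, 255, 0, 30, 0, 0]}}

```text
time_s: 8.65
tcp_pos: [0.5307, 0.3265, 0.1314]
ee_rot: [[-0.783, 0.004, -0.622], [0.622, 0.004, -0.783], [-0.001, -1.0, -0.006]]
wrist_force: [-0.2, 0.2, -1.5]
gripper_width: 0.312
```

Request:
{"op": "play_rows", "data": {"deltas": [255, 0, 30, 0, 0, 120, 0, 0, 0, 0, 120, 0, 0, 0, 0, 120, 0, 0, 0, 0, 120, 0, 0, 0, 0, 60, 0, 0, 0, 0, 0, 0, -20, 0, 0, 0, 0, -40, 0, 0, 0, 0, -40, 0, 0, 0, 0, -20, 0, 0]}}

```text
time_s: 9.65
tcp_pos: [0.5313, 0.3246, 0.2248]
ee_rot: [[-0.782, 0.006, -0.624], [0.624, 0.005, -0.782], [-0.002, -1.0, -0.007]]
wrist_force: [0.3, -0.2, 0.8]
gripper_width: 0.898
```

Run:
```python
from fit import *
s=r.sense();print(s["tcp_pos"],s["gripper_width"],s["wrist_force"],s["time_s"],s["joints"].round(1))
c=wcam(eyes.capture("wrist"),s)
cv2.imwrite("pics/w6.png",c["img"])
cv2.imwrite("pics/s6.png",eyes.capture("scene")["img"])
t=eyes.capture("top");img=t["img"]
hsv=cv2.cvtColor(img,cv2.COLOR_BGR2HSV)
m=((hsv[...,0]>14)&(hsv[...,0]<30)&(hsv[...,1]>120)&(hsv[...,2]>50)).astype(np.uint8)
n,l,st,ce=cv2.connectedComponentsWithStats(m)
for i in range(1,n):
    if st[i][4]>150: print(st[i],ce[i],onz(t,*ce[i],.08))
```

```text
[0.53128468 0.32455855 0.22478557] 0.8982672209916974 [ 0.29231247 -0.23163242  0.75754546] 9.65 [ 46.3  21.5  -0.1   0.1 -68.    5.1]
[192 193  22  22 366] [202.90710383 203.12021858] [0.50867002 0.10082394 0.08      ]
[225 207  23  23 400] [236.31   217.8075] [0.46767046 0.00512013 0.08      ]
[267 219  21  22 383] [277.1462141 229.5691906] [ 0.43541439 -0.11090338  0.08      ]
```

View pics/w6.png

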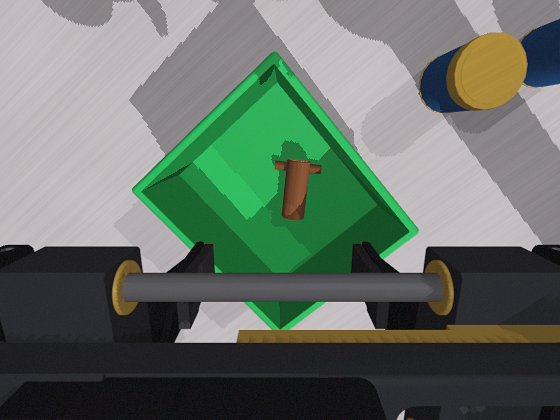

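View pics/s6.png

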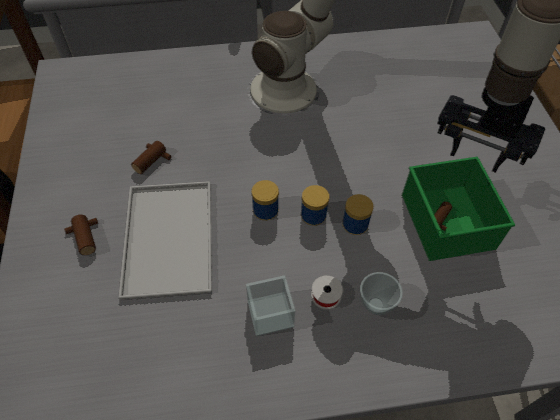

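The offcut is in the bin, at about (295,190) in the wrist view and (443,213) in the scene view, and the tray is empty. Moving to the tin nearest the bin and turning the jaws square to the row.

Request:
{"op": "play_rows", "data": {"deltas": [0, -25, 0, 37.5, 0, 0, -25, 0, 37.5, 0, 0, -25, 0, 37.5, 0, 0, -25, 0, 37.5, 0, 0, -25, 0, 37.5, 0, 0, 0, 0, 0, 0.137, 0, 0, 0, 0, 0.137, 0, 0, 0, 0, 0.137, 0, 0, 0, 0, 0.137, 0, 0, 0, 0, 0.137]}}

```text
time_s: 10.8
tcp_pos: [0.5096, 0.0987, 0.2181]
ee_rot: [[-0.204, -0.003, -0.979], [0.979, -0.001, -0.204], [-0.0, -1.0, 0.003]]
wrist_force: [1.2, -0.8, -0.4]
gripper_width: 1.0
```

Request:
{"op": "play_rows", "data": {"deltas": [0, 0, 0, 0, 0.137, 0, 0, 0, 0, 0.137, 0, 0, 0, 0, 0.137, 0, 0, 0, 0, 0.137, 0, 0, 0, 0, 0, 0, 0, 0, 0, 0, 0, 0, 0, 0, 0, 0, 0, 0, 0, 0, 0, 0, 0, 0, 0, 0, 0, 0, 0, 0]}}

```text
time_s: 11.8
tcp_pos: [0.5105, 0.0992, 0.2196]
ee_rot: [[0.329, 0.0, -0.944], [0.944, 0.0, 0.329], [0.0, -1.0, -0.0]]
wrist_force: [-0.1, -0.2, 1.3]
gripper_width: 0.997
```

```bash
cat > tin.py <<'E'
from h import *
def lids(c):
    hsv=cv2.cvtColor(c["img"],cv2.COLOR_BGR2HSV)
    m=((hsv[...,0]>14)&(hsv[...,0]<30)&(hsv[...,1]>120)&(hsv[...,2]>90)).astype(np.uint8);m[245:]=0
    n,l,st,ce=cv2.connectedComponentsWithStats(m)
    for i in range(1,n):
        if st[i][4]>800:
            k=np.argwhere(l==i)[:,::-1]
            hull=cv2.convexHull(k.astype(np.int32))[:,0].astype(float)
            W=np.array([onz(c,u,v,.08)[:2] for u,v in hull]).astype(np.float32)
            (x,y),rad=cv2.minEnclosingCircle(W)
            print("lid",st[i],"enclosing",round(x,4),round(y,4),round(rad,4))
E
python3 - <<'E'
from tin import *
s=r.sense();print(s["tcp_pos"],s["gripper_width"],s["wrist_force"],s["time_s"],s["joints"].round(1),s["ee_rot"].round(3).tolist())
c=wcam(eyes.capture("wrist"),s)
cv2.imwrite("pics/w7.png",c["img"]);lids(c)
E
```

```text
[0.5104965  0.09919029 0.21958985] 0.9969572143135257 [-0.10319075 -0.16403998  1.3260314 ] 11.8 [ 28.9  11.9 -14.4  -0.  -63.6 -48.1] [[0.329, 0.0, -0.944], [0.944, 0.0, 0.329], [0.0, -1.0, -0.0]]
lid [ 258   54   71   76 4196] enclosing 0.4691 0.0066 0.0323
lid [ 253  171   64   65 3236] enclosing 0.5103 0.1023 0.0331
```

View pics/w7.png

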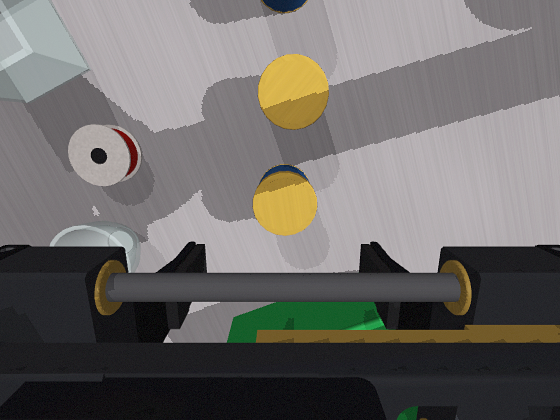

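The wrist view shows the first lid at (285,203), directly under the jaws, and the second at (293,92). Descending and gripping.

Request:
{"op": "play_rows", "data": {"deltas": [0, 2.4, 20, 0.8, 0, 0, 0, 35, 0, 0, 0, 0, 40, 0, 0, 0, 0, 40, 0, 0, 0, 0, 30, 0, 0, 0, 0, 20, 0, 0, 0, 0, 11, 0, 0, 0, 0, 0, 0, 0, 255, 0, 0, 0, 0, 255, 0, 0, 0, 0]}}

```text
time_s: 12.85
tcp_pos: [0.5115, 0.1022, 0.0249]
ee_rot: [[0.329, 0.003, -0.944], [0.944, 0.001, 0.329], [0.002, -1.0, -0.002]]
wrist_force: [0.4, -0.3, 1.3]
gripper_width: 0.893
```

Request:
{"op": "play_rows", "data": {"deltas": [255, 0, 0, 0, 0, 255, 0, 0, 0, 0, 255, 0, 0, 0, 0, 255, 0, 0, 0, 0, 255, 0, 0, 0, 0, 255, 0, 0, 0, 0, 255, 0, -5, 0, 0, 255, 0, -15, 0, 0, 255, 0, -20, 0, 0, 255, 0, -20, 0, 0]}}

```text
time_s: 13.85
tcp_pos: [0.5094, 0.1012, 0.0831]
ee_rot: [[0.33, -0.003, -0.944], [0.944, -0.001, 0.33], [-0.002, -1.0, 0.002]]
wrist_force: [1.1, -0.1, -5.8]
gripper_width: 0.732
```

Request:
{"op": "play_rows", "data": {"deltas": [255, 0, -25, 0, 0, 255, 0, -20, 0, 0, 255, 0, -5, 0, 0, 255, 0, 0, 0, 0, 255, 0, 0, 0, 0, 255, 0, 0, 0, 0, 255, 0, 0, 0, 0, 255, 0, 0, 0, 0, 255, 0, 0, 0, 0, 255, 0, 0, 0, 0]}}

```text
time_s: 14.85
tcp_pos: [0.5105, 0.1017, 0.1334]
ee_rot: [[0.33, -0.0, -0.944], [0.944, -0.0, 0.33], [-0.0, -1.0, 0.0]]
wrist_force: [-0.6, 0.4, -5.9]
gripper_width: 0.732
```

Run:
```python
from tin import *
F=[]
for i in range(8):
    s=r.sense();F.append(s["wrist_force"]);c=eyes.capture("wrist")
print(np.round(F,2)[:,2],np.mean(F,0));print(s["tcp_pos"],s["gripper_width"],s["time_s"],s["effort"].round(2),s["joints"].round(2))
cv2.imwrite("pics/w8.png",c["img"])
```

```text
[-5.94 -5.18 -6.06 -4.46 -5.85 -6.42 -5.71 -6.06] [ 0.01796065  0.23518243 -5.71247656]
[0.51050325 0.10172587 0.13359121] 0.7334650659037544 15.2 [-0.000e+00 -3.430e+01  1.767e+01  4.270e+00 -3.000e-02 -0.000e+00] [ 29.15  16.89 -21.35  -0.   -51.75 -48.4 ]
```

View pics/w8.png

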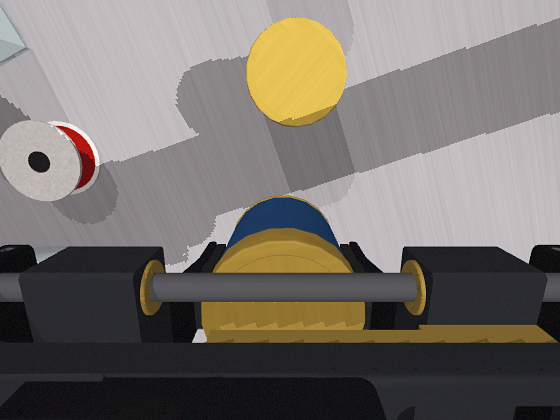

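The tin weighs about 5.7 N, averaged over 8 readings, so it is probably the full one. I'll set it back down and compare the others.

Request:
{"op": "play_rows", "data": {"deltas": [255, 0, 20, 0, 0, 255, 0, 30, 0, 0, 255, 0, 25, 0, 0, 255, 0, 15, 0, 0, 255, 0, 10, 0, 0, 255, 0, 5, 0, 0, 255, 0, 3, 0, 0, 255, 0, 1.5, 0, 0, 255, 0, 0, 0, 0, 255, 0, 0, 0, 0]}}

```text
time_s: 16.25
tcp_pos: [0.511, 0.1019, 0.0247]
ee_rot: [[0.33, 0.001, -0.944], [0.944, 0.001, 0.33], [0.001, -1.0, -0.001]]
wrist_force: [-0.0, -0.3, -5.8]
gripper_width: 0.734
```

Request:
{"op": "play_rows", "data": {"deltas": [0, 0, 0, 0, 0, 0, 0, 0, 0, 0, 0, 0, 0, 0, 0, 0, 0, 0, 0, 0, 0, 0, 0, 0, 0, 0, 0, -20, 0, 0, 0, 0, -40, 0, 0, 0, 0, -45, 0, 0, 0, 0, -45, 0, 0, 0, 0, -40, 0, 0]}}

```text
time_s: 17.25
tcp_pos: [0.5106, 0.1016, 0.2167]
ee_rot: [[0.33, 0.002, -0.944], [0.944, 0.001, 0.33], [0.001, -1.0, -0.001]]
wrist_force: [0.6, 0.2, -0.0]
gripper_width: 1.0
```

Run:
```python
from tin import *
F=[]
for i in range(6):
    s=r.sense();F.append(s["wrist_force"]);c=wcam(eyes.capture("wrist"),s)
print(np.mean(F,0));print(s["tcp_pos"],s["gripper_width"],s["time_s"],s["ee_rot"].round(3).tolist())
lids(c);cv2.imwrite("pics/w9.png",c["img"])
```

```text
[0.55013875 0.24618654 0.26340328]
[0.50983761 0.10156473 0.21345961] 1.0024757112188956 17.5 [[0.33, -0.001, -0.944], [0.944, 0.0, 0.33], [-0.0, -1.0, 0.001]]
lid [ 256   50   72   78 4392] enclosing 0.469 0.0066 0.0323
lid [ 249  170   66   66 3380] enclosing 0.5118 0.1018 0.033
```

View pics/w9.png

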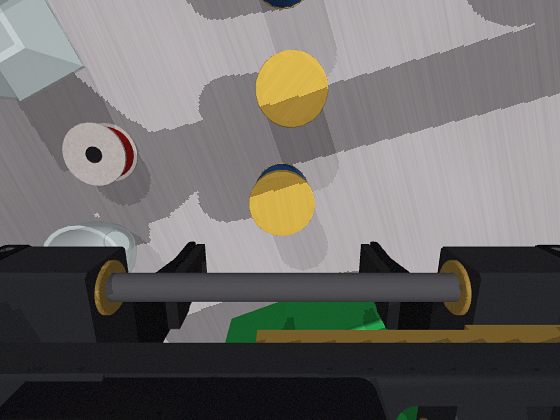

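Tin 1 stands where it was, with its lid at (282,203). Next, the middle tin.

Request:
{"op": "play_rows", "data": {"deltas": [0, -34.7, 0, 2.5, 0, 0, -34.7, 0, 2.5, 0, 0, -34.6, 0, 2.5, 0, 0, 0, 20, 0, 0, 0, 0, 40, 0, 0, 0, 0, 45, 0, 0, 0, 0, 40, 0, 0, 0, 0, 30, 0, 0, 0, 0, 15.5, 0, 0, 0, 0, 0, 0, 0]}}

```text
time_s: 18.55
tcp_pos: [0.466, 0.0049, 0.02]
ee_rot: [[0.33, -0.009, -0.944], [0.944, -0.003, 0.33], [-0.006, -1.0, 0.008]]
wrist_force: [0.6, 0.7, 0.4]
gripper_width: 1.0
```

Request:
{"op": "play_rows", "data": {"deltas": [255, 0, 0, 0, 0, 255, 0, 0, 0, 0, 255, 0, 0, 0, 0, 255, 0, 0, 0, 0, 255, 0, 0, 0, 0, 255, 0, 0, 0, 0, 255, 0, -5, 0, 0, 255, 0, -15, 0, 0, 255, 0, -30, 0, 0, 255, 0, -30, 0, 0]}}

```text
time_s: 19.55
tcp_pos: [0.4684, 0.0057, 0.1039]
ee_rot: [[0.33, -0.002, -0.944], [0.944, -0.001, 0.33], [-0.001, -1.0, 0.002]]
wrist_force: [1.2, 0.5, -1.3]
gripper_width: 0.74
```

Request:
{"op": "play_rows", "data": {"deltas": [255, 0, -20, 0, 0, 255, 0, -10, 0, 0, 255, 0, 0, 0, 0, 255, 0, 0, 0, 0, 255, 0, 0, 0, 0, 255, 0, 0, 0, 0, 255, 0, 0, 0, 0, 255, 0, 0, 0, 0, 255, 0, 0, 0, 0, 255, 0, 0, 0, 0]}}

```text
time_s: 20.55
tcp_pos: [0.4691, 0.006, 0.1335]
ee_rot: [[0.33, -0.0, -0.944], [0.944, -0.0, 0.33], [-0.0, -1.0, 0.0]]
wrist_force: [-0.6, 0.3, -3.0]
gripper_width: 0.74
```

Run:
```python
from tin import *
F=[]
for i in range(8):
    s=r.sense();F.append(s["wrist_force"]);c=wcam(eyes.capture("wrist"),s)
print(np.mean(F,0),np.std(F,0));print(s["tcp_pos"],s["gripper_width"],s["time_s"],s["ee_rot"].round(3).tolist())
cv2.imwrite("pics/w10.png",c["img"])
t=eyes.capture("top")
g=cv2.cvtColor(t["img"],cv2.COLOR_BGR2GRAY)
im=cv2.resize(t["img"][150:280,310:410],None,fx=5,fy=4.5);cv2.imwrite("pics/tr.png",im)
```

```text
[-0.02666727  0.04248922 -2.5353919 ] [0.36568431 0.33685922 0.61706448]
[0.46916233 0.00601363 0.13358038] 0.7420719790916559 20.9 [[0.33, 0.0, -0.944], [0.944, 0.0, 0.33], [0.0, -1.0, -0.0]]
```

View pics/w10.png

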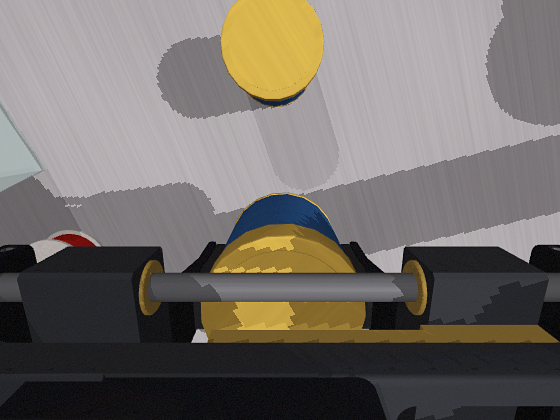

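The middle tin weighs about 2.6 N, so it is a light one. Carrying it to the far half of the tray.

Request:
{"op": "play_rows", "data": {"deltas": [255, -16, 0, -10.5, 0, 255, -31.5, 0, -21, 0, 255, -34.5, 0, -23, 0, 255, -38, 0, -25.5, 0, 255, -38, 0, -25.5, 0, 255, -38, 0, -25.5, 0, 255, -38, 0, -25.5, 0, 255, -34.5, 0, -23, 0, 255, -31.5, 0, -21, 0, 255, -15, 0, -10, 0]}}

```text
time_s: 22.0
tcp_pos: [0.5642, -0.364, 0.1327]
ee_rot: [[0.332, -0.0, -0.943], [0.943, -0.0, 0.332], [-0.001, -1.0, 0.0]]
wrist_force: [-0.9, 0.2, -2.6]
gripper_width: 0.736
```

Run:
```python
from tin import *
s=r.sense();c=wcam(eyes.capture("wrist"),s)
print(s["tcp_pos"],s["gripper_width"],s["time_s"],s["joints"].round(1))
cv2.imwrite("pics/w11.png",c["img"]);cv2.imwrite("pics/s11.png",eyes.capture("scene")["img"])
```

```text
[ 0.56419244 -0.36403136  0.13265798] 0.7362103207354319 22.0 [-19.   30.4   0.7   0.  -60.3  -0.4]
```

View pics/w11.png

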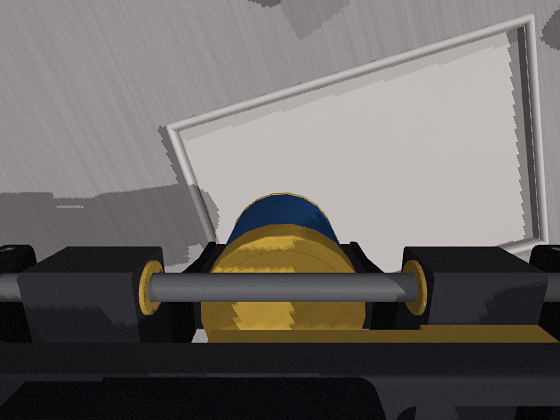

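View pics/s11.png

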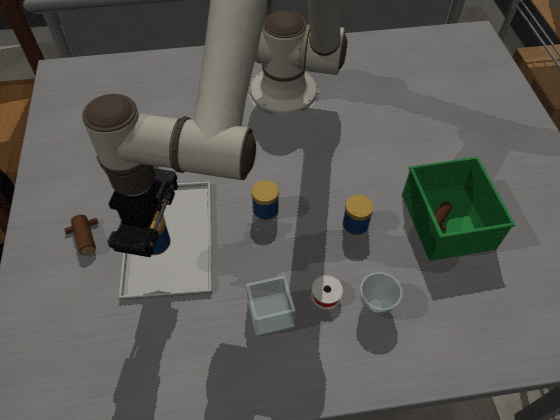

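Run:
```python
from tin import *
s=r.sense();c=wcam(eyes.capture("wrist"),s);print(s["tcp_pos"])
for u,v in [(172,126),(531,16),(545,240)]: print(onz(c,u,v,.016).round(3))
```

```text
[ 0.5639629  -0.36343312  0.1323669 ]
[ 0.63  -0.463  0.016]
[ 0.328 -0.445  0.016]
[ 0.34  -0.25   0.016]
```

The tray's far corner comes out at x≈0.63 and its near corner at 0.33, so this spot is well inside. Lowering.

Request:
{"op": "play_rows", "data": {"deltas": [255, 0, 20, 0, 0, 255, 0, 30, 0, 0, 255, 0, 25, 0, 0, 255, 0, 15, 0, 0, 255, 0, 8, 0, 0, 255, 0, 4, 0, 0, 255, 0, 2, 0, 0, 255, 0, 1.5, 0, 0, 255, 0, 0, 0, 0, 255, 0, 0, 0, 0]}}

```text
time_s: 23.15
tcp_pos: [0.5644, -0.361, 0.0288]
ee_rot: [[0.33, 0.001, -0.944], [0.944, -0.001, 0.33], [-0.0, -1.0, -0.001]]
wrist_force: [0.5, 0.1, -2.1]
gripper_width: 0.739
```

Run:
```python
from tin import *
F=[]
for i in range(5):
    s=r.sense();F.append(s["wrist_force"]);c=eyes.capture("wrist")
print(np.mean(F,0),s["tcp_pos"],s["time_s"])
```

```text
[ 0.18031769 -0.08458732 -1.77912291] [ 0.5642443  -0.36096581  0.02856007] 23.35
```

Request:
{"op": "play_rows", "data": {"deltas": [255, 0, 0.5, 0, 0, 255, 0, 0, 0, 0, 0, 0, 0, 0, 0, 0, 0, 0, 0, 0, 0, 0, 0, 0, 0, 0, 0, 0, 0, 0, 0, 0, 0, 0, 0, 0, 0, -10, 0, 0, 0, 0, -30, 0, 0, 0, 0, -45, 0, 0]}}

```text
time_s: 24.4
tcp_pos: [0.5623, -0.36, 0.1111]
ee_rot: [[0.33, -0.006, -0.944], [0.944, 0.003, 0.33], [0.0, -1.0, 0.006]]
wrist_force: [0.6, -0.6, 0.0]
gripper_width: 1.003
```

Request:
{"op": "play_rows", "data": {"deltas": [0, 0, -45, 0, 0, 0, 0, -45, 0, 0, 0, 27.5, -2, 29, 0, 0, 27.5, -2, 29, 0, 0, 27.5, -2, 29, 0, 0, 27.5, -2, 29, 0, 0, 27.5, -2, 29, 0, 0, 27.5, 0, 29, 0, 0, 28, 0, 29, 0, 0, 0, 0, 0, 0]}}

```text
time_s: 25.4
tcp_pos: [0.434, -0.1091, 0.2138]
ee_rot: [[0.326, 0.002, -0.946], [0.946, 0.001, 0.326], [0.001, -1.0, -0.001]]
wrist_force: [1.1, 0.3, 0.9]
gripper_width: 1.002
```

Run:
```python
from tin import *
for i in range(4): s=r.sense();c=wcam(eyes.capture("wrist"),s)
print(s["tcp_pos"],s["gripper_width"],s["time_s"],s["joints"].round(1))
cv2.imwrite("pics/w12.png",c["img"]);cv2.imwrite("pics/s12.png",eyes.capture("scene")["img"]);lids(c)
```

```text
[ 0.43655045 -0.11165853  0.21348796] 1.0035764521564847 25.55 [  6.4   5.2 -23.6   0.  -61.1 -25.7]
lid [  8   0  73  18 828] enclosing 0.5676 -0.3401 0.03
lid [ 251  168   67   66 3382] enclosing 0.4361 -0.112 0.033
```

View pics/w12.png

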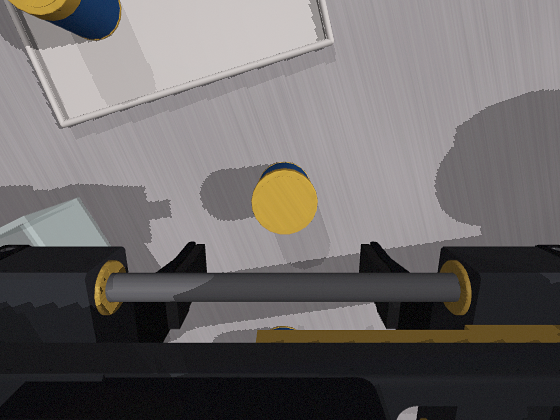

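View pics/s12.png

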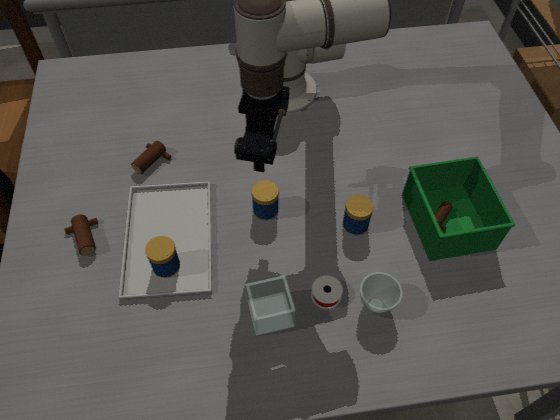

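The placed tin stands upright in the far half of the tray, at about (162,256) in the scene view. The third lid is straight under the jaws, at (285,201).

Request:
{"op": "play_rows", "data": {"deltas": [0, 0, 20, 0, 0, 0, 0, 35, 0, 0, 0, 0, 40, 0, 0, 0, 0, 40, 0, 0, 0, 0, 30, 0, 0, 0, 0, 15, 0, 0, 0, 0, 9, 0, 0, 0, 0, 0, 0, 0, 255, 0, 0, 0, 0, 255, 0, 0, 0, 0]}}

```text
time_s: 26.65
tcp_pos: [0.437, -0.1118, 0.0245]
ee_rot: [[0.33, 0.002, -0.944], [0.944, 0.0, 0.33], [0.001, -1.0, -0.002]]
wrist_force: [1.0, 0.6, 0.6]
gripper_width: 0.894
```

Request:
{"op": "play_rows", "data": {"deltas": [255, 0, 0, 0, 0, 255, 0, 0, 0, 0, 255, 0, 0, 0, 0, 255, 0, 0, 0, 0, 255, 0, 0, 0, 0, 255, 0, 0, 0, 0, 255, 0, -5, 0, 0, 255, 0, -15, 0, 0, 255, 0, -30, 0, 0, 255, 0, -30, 0, 0]}}

```text
time_s: 27.65
tcp_pos: [0.4351, -0.1116, 0.1039]
ee_rot: [[0.33, -0.002, -0.944], [0.944, 0.0, 0.33], [-0.001, -1.0, 0.002]]
wrist_force: [1.3, 0.8, -2.9]
gripper_width: 0.743
```

Request:
{"op": "play_rows", "data": {"deltas": [255, 0, -20, 0, 0, 255, 0, -10, 0, 0, 255, 0, 0, 0, 0, 255, 0, 0, 0, 0, 255, 0, 0, 0, 0, 255, 0, 0, 0, 0, 255, 0, 0, 0, 0, 255, 0, 0, 0, 0, 255, 0, 0, 0, 0, 255, 0, 0, 0, 0]}}

```text
time_s: 28.65
tcp_pos: [0.436, -0.1116, 0.1335]
ee_rot: [[0.33, -0.0, -0.944], [0.944, -0.0, 0.33], [-0.0, -1.0, 0.0]]
wrist_force: [0.3, 0.5, -3.1]
gripper_width: 0.742
```

Run:
```python
from tin import *
F=[]
for i in range(8):
    s=r.sense();F.append(s["wrist_force"]);c=wcam(eyes.capture("wrist"),s)
print(np.mean(F,0),np.std(F,0));print(s["tcp_pos"],s["gripper_width"],s["time_s"],s["ee_rot"].round(3).tolist())
```

```text
[ 0.03852389 -0.09521689 -2.74134549] [0.37252674 0.33748352 0.35012357]
[ 0.43600219 -0.11163176  0.13359001] 0.7432126332946801 29.0 [[0.33, 0.0, -0.944], [0.944, -0.0, 0.33], [0.0, -1.0, -0.0]]
```

The third tin is light too, at about 2.75 N. Placing it in the near half of the tray.

Request:
{"op": "play_rows", "data": {"deltas": [255, -17, 0, -4, 0, 255, -33.5, 0, -8, 0, 255, -33.5, 0, -8, 0, 255, -33.5, 0, -8, 0, 255, -33.5, 0, -8, 0, 255, -33.5, 0, -8, 0, 255, -33.5, 0, -8, 0, 255, -17, 0, -4, 0, 255, 0, 10, 0, 0, 255, 0, 10, 0, 0]}}

```text
time_s: 30.05
tcp_pos: [0.4109, -0.3518, 0.1126]
ee_rot: [[0.331, -0.0, -0.944], [0.944, 0.001, 0.331], [0.001, -1.0, 0.001]]
wrist_force: [-0.7, 0.4, -2.9]
gripper_width: 0.741
```

Request:
{"op": "play_rows", "data": {"deltas": [255, 0, 20, 0, 0, 255, 0, 25, 0, 0, 255, 0, 20, 0, 0, 255, 0, 10, 0, 0, 255, 0, 5, 0, 0, 255, 0, 3, 0, 0, 255, 0, 2, 0, 0, 255, 0, 1, 0, 0, 255, 0, 0, 0, 0, 255, 0, 0, 0, 0]}}

```text
time_s: 31.05
tcp_pos: [0.4119, -0.3522, 0.0284]
ee_rot: [[0.33, 0.001, -0.944], [0.944, -0.001, 0.33], [-0.0, -1.0, -0.002]]
wrist_force: [-0.3, 0.4, 0.5]
gripper_width: 0.739
```

Run:
```python
from tin import *
F=[]
for i in range(5):
    s=r.sense();F.append(s["wrist_force"]);c=wcam(eyes.capture("wrist"),s)
print(np.mean(F,0));print(s["tcp_pos"],s["gripper_width"],s["time_s"],s["ee_rot"].round(3).tolist())
cv2.imwrite("pics/w13.png",c["img"])
```

```text
[0.50276714 1.82593695 2.00545882]
[ 0.41189429 -0.35216256  0.02833481] 0.7424483996588148 31.25 [[0.329, 0.001, -0.944], [0.944, -0.001, 0.329], [-0.0, -1.0, -0.001]]
```

View pics/w13.png

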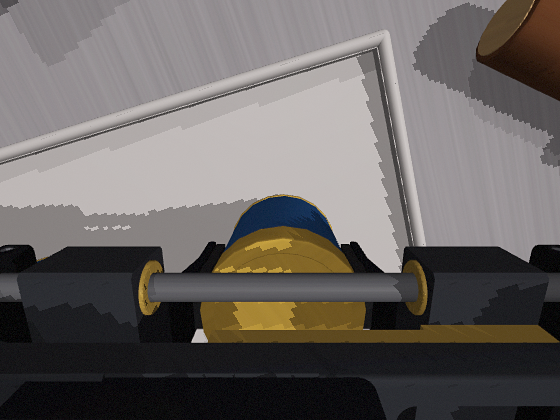

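The tin is resting on the tray floor, where the force now reads slightly upward. Releasing and rising. (The other tin stands well to the left.)

Request:
{"op": "play_rows", "data": {"deltas": [0, 0, 0, 0, 0, 0, 0, 0, 0, 0, 0, 0, 0, 0, 0, 0, 0, 0, 0, 0, 0, 0, 0, 0, 0, 0, 0, -10, 0, 0, 0, 0, -30, 0, 0, 0, 0, -45, 0, 0, 0, 0, -50, 0, 0, 0, 0, -50, 0, 0]}}

```text
time_s: 32.3
tcp_pos: [0.4109, -0.3518, 0.2153]
ee_rot: [[0.33, 0.0, -0.944], [0.944, -0.0, 0.33], [-0.0, -1.0, -0.0]]
wrist_force: [1.5, -0.5, -0.5]
gripper_width: 0.998
```

Request:
{"op": "play_rows", "data": {"deltas": [0, 46, 0, 5.5, 0, 0, 46, 0, 5.5, 0, 0, 46, 0, 5.5, 0, 0, 46, 0, 5.5, 0, 0, 46, 0, 5.5, 0, 0, 46, 0, 5.5, 0, 0, 46, 0, 5.5, 0, 0, 46, 0, 5.5, 0, 0, 46, 0, 5.5, 0, 0, 46, 0, 5.5, 0]}}

```text
time_s: 33.3
tcp_pos: [0.5111, 0.1023, 0.2136]
ee_rot: [[0.329, 0.001, -0.944], [0.944, 0.001, 0.329], [0.001, -1.0, -0.001]]
wrist_force: [2.1, -0.8, 0.5]
gripper_width: 0.995
```

Run:
```python
from tin import *
for i in range(5): s=r.sense();c=wcam(eyes.capture("wrist"),s)
print(s["tcp_pos"],s["gripper_width"],s["time_s"],s["wrist_force"],s["ee_rot"].round(3).tolist())
lids(c)
cv2.imwrite("pics/w14.png",c["img"]);cv2.imwrite("pics/s14.png",eyes.capture("scene")["img"])
```

```text
[0.51092219 0.10134764 0.21285496] 1.0013711483760483 33.5 [-0.72788513 -0.73390583 -0.08589351] [[0.328, -0.0, -0.945], [0.945, -0.0, 0.328], [-0.0, -1.0, 0.0]]
lid [ 250  170   66   66 3392] enclosing 0.5119 0.1019 0.0331
```

View pics/s14.png

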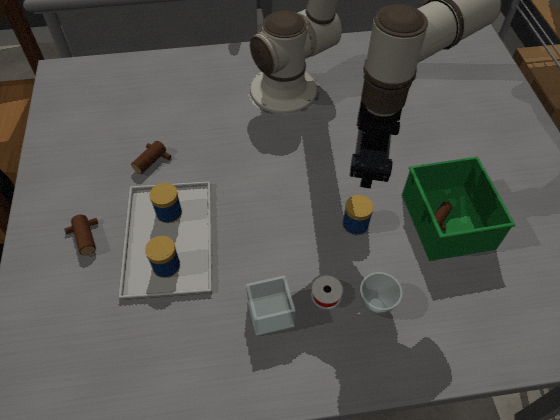

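View pics/w14.png

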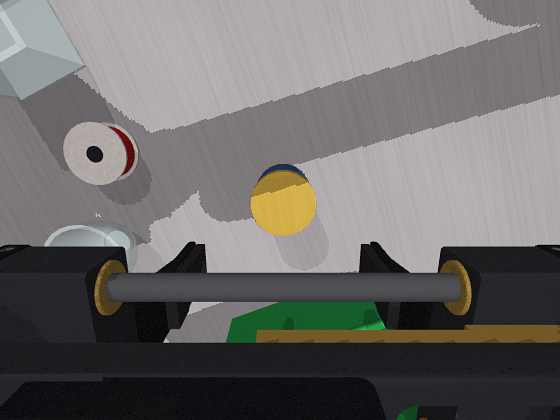

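Two tins stand upright in the tray, at (165,203) and (162,256) in the scene view, and the offcut is in the bin. The heavy tin is under the jaws at (284,203). Grasping it.

Request:
{"op": "play_rows", "data": {"deltas": [0, 0, 20, 0, 0, 0, 0, 35, 0, 0, 0, 0, 40, 0, 0, 0, 0, 40, 0, 0, 0, 0, 30, 0, 0, 0, 0, 15, 0, 0, 0, 0, 8.5, 0, 0, 0, 0, 0, 0, 0, 255, 0, 0, 0, 0, 255, 0, 0, 0, 0]}}

```text
time_s: 34.6
tcp_pos: [0.512, 0.1006, 0.0253]
ee_rot: [[0.33, 0.002, -0.944], [0.944, 0.001, 0.33], [0.002, -1.0, -0.002]]
wrist_force: [0.1, 0.5, 0.2]
gripper_width: 0.898
```

Request:
{"op": "play_rows", "data": {"deltas": [255, 0, 0, 0, 0, 255, 0, 0, 0, 0, 255, 0, 0, 0, 0, 255, 0, 0, 0, 0, 255, 0, 0, 0, 0, 255, 0, 0, 0, 0, 255, 0, -5, 0, 0, 255, 0, -15, 0, 0, 255, 0, -30, 0, 0, 255, 0, -30, 0, 0]}}

```text
time_s: 35.6
tcp_pos: [0.5097, 0.0998, 0.1033]
ee_rot: [[0.33, -0.004, -0.944], [0.944, -0.002, 0.33], [-0.003, -1.0, 0.003]]
wrist_force: [1.2, 0.5, -5.4]
gripper_width: 0.732
```

Request:
{"op": "play_rows", "data": {"deltas": [255, 0, -30, 0, 0, 255, 0, -25, 0, 0, 255, 0, -15, 0, 0, 255, 0, 0, 0, 0, 255, 0, 0, 0, 0, 255, 0, 0, 0, 0, 255, 0, 0, 0, 0, 255, 0, 0, 0, 0, 255, 0, 0, 0, 0, 255, 0, 0, 0, 0]}}

```text
time_s: 36.6
tcp_pos: [0.5111, 0.1005, 0.1738]
ee_rot: [[0.33, -0.0, -0.944], [0.944, -0.0, 0.33], [-0.0, -1.0, 0.0]]
wrist_force: [-0.4, 0.3, -5.3]
gripper_width: 0.732
```

Run:
```python
from tin import *
F=[]
for i in range(8): s=r.sense();F.append(s["wrist_force"]);c=wcam(eyes.capture("wrist"),s)
print(np.mean(F,0),s["tcp_pos"],s["gripper_width"],s["time_s"],s["joint_velocities"].round(1))
cv2.imwrite("pics/w15.png",c["img"]);cv2.imwrite("pics/s15.png",eyes.capture("scene")["img"])
```

```text
[-0.01947658  0.26221767 -5.42338332] [0.51113952 0.10045288 0.17408842] 0.732076226997279 36.95 [-0.  -0.   0.  -0.   0.1 -0.1]
```

View pics/s15.png

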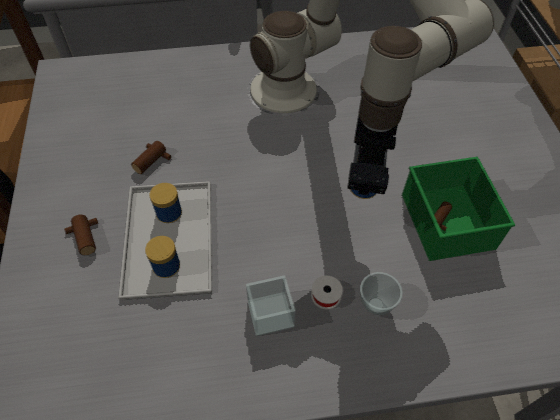

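View pics/w15.png

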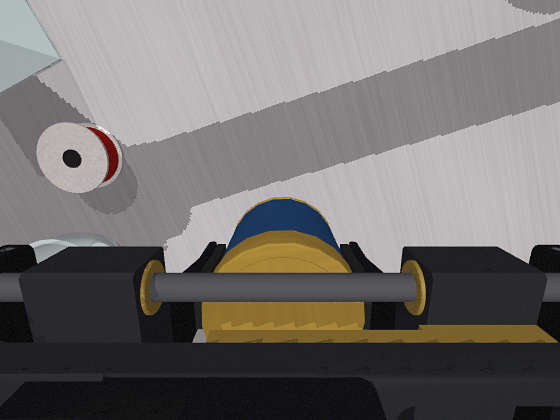

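The heavy tin is held upright and still with its underside about 0.15 m up, two tins stand in the tray, the offcut is in the bin, and the vases and spool have not moved. Handing in.

```bash
python3 -c "
from station import r
print(r.finish_job())"
```

```text
the job is handed in; nothing more can be done
None
```

The job is handed in at about 37 s of the 72 s allowed; no verdict is reported.

- **Offcut:** the small one went from the tray into the green bin before any tin came near the tray, and the last pictures show it lying there. My first grasp missed because I lifted before the fingers had closed. On the second descent the fingertips pressed on the tray floor with about 61 N at the wrist, under the 120 N limit. I raised 6 mm and then gripped it cleanly. The 40 N limit applies to the arm and gripper body. I took this as fingertip contact, which I could not confirm from the force reading alone.
- **Weighing:** the three tins read about 5.7, 2.5 and 2.7 N on a noisy sensor (single readings scatter by about 0.5 N). The first, nearest the bin, is clearly the full one. Held again at the end, it read 5.4 N.
- **Tray:** the two lighter tins were lowered onto the tray floor and released. The last scene picture shows both upright and well apart.
- **Final hold:** the heaviest tin is gripped upright and still, with its underside about 0.15 m above the worktop and nothing near it. The vases and spool look unmoved in the pictures.

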